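Take the sample canister off the warmer and close it

ROBOT

A 6-joint arm with a two-finger parallel gripper is mounted at the origin on the work surface. World frame = base frame: x ahead of the robot, y to its left, z up, the work surface at z = 0. Lengths are in mm, angles in rad, forces in N, time in s.
With the tool pointing down it reaches from about 350 to 775 mm from the base axis. Payload 7.3 kg.
Tool frame: the origin (TCP) lies at the centre of the arm's flange, where the gripper is bolted on; the fingertips stand 178 mm ahead of it and the grasp point (between the pads) lies 159 mm ahead of it; z points along the fingers, y is the line along which they close (so a half turn about z gives the same grasp; the last joint's range is limited). The gripper opens to 92 mm and grips with 3 to 60 N. Pads are 19 mm wide; open, the fingers measure 130 mm over their backs; the gripper's body (75 mm by 190 mm) begins 47 mm behind the grasp point.
Start: joints at [1.186, 0.342, 1.524, -0, 1.275, -0.146], TCP at [124.159, 510.11, 404.741] pointing down, gripper open.
Joint ranges: [-2.53, 2.53], [-0.77, 2.02], [0.04, 2.7], [-1, 4.14], [0.28, 2.66], [-3.11, 3.11]. Speed limits (rad/s): [2.57, 2.57, 3.14, 3.14, 3.14, 3.14].

INTERFACE

Orientations are given as [roll, pitch, yaw] about the fixed x, y, z axes, in that order (R = Rz(yaw) Ry(pitch) Rx(roll)).
In Python, from plant import * gives the robot as it stands. The module is installed in compiled form; this text tells all that it offers.
- The arm moves only by the shell command python3 -m inch 'ROWS'. ROWS is JSON, a list of rows, each a list of 5 numbers: the shift along the tool's x, y, z in m, then the turn about the tool's z in rad, then the opening, from 0 (shut) to 1 (fully open). In form: [[tx, ty, tz, spin, claw], ...]. A call has 1 to 8 rows; each row is the pose to reach, as a shift and turn from the pose commanded when the call began, along the tool's axes at that moment; what a row does not reach only later rows make up. A row lasts 1/12 s, in which the tool goes at most 41.7 mm and 7.16 degrees, less where a joint would pass 70% of its speed; a pose out of reach is approached as far as the arm can. A call with a gripper value outside its range is refused whole. The fingers move at their own pace and stop on an object; the grip force is fixed at half the most. Time passes only in rows, so rows that repeat a pose let the fingers close. It gives the time, the measured TCP pose, the force, the opening and the grip force at its end, in the units of the state.
- get_obs(): the state, without advancing time (a new reading comes with each control period).
- capture(name): name is "scene" or "top"; returns a dict with "color" (384x512x3 uint8, red, green, blue), "intrinsics" (3x3 intrinsics, pixels), "distortion" ([k1, k2, p1, p2, k3] as OpenCV has them; the pictures are not rectified), "pose" (4x4, takes a point from camera to world coordinates). Camera axes: x right, y down, z forward; pixel columns grow to the right and rows downward; lengths in mm; the calibration is good to about 2 mm. A picture is of the moment at which its call begins. There is no depth.
- close_job(): hands the job in; it is judged then, once.
Trained networks look in a picture, given as the dict that the camera call returned (one of the last four; its "shot" number tells which), for a name from the list of things; names that differ only in an ending like _2 or _b are one class to them, and where a whole thing is asked for, a point or a joint stands for the part that bears it (a point fixed in the world has none). Each returns a list of dicts, best first, with "conf" (0 to 1); they miss things now and then, are a little off and sometimes report something else, mostly with a low value. They report only what shows in the picture. A call takes as long as a camera call. They do not tell look-alikes from the thing itself.
- look_for(picture, target): "rect" ([centre column, centre row, width, height] in pixels, round what is visible of it).
- trace(picture, target): "pixels" (384x512 bool, what is visible of it) and "rect" ([centre column, centre row, width, height] in pixels, round what is visible of it).
- tip_of(picture, target): "centre" ([column, row] in pixels: a listed point, or the origin of a listed thing).
The state is a dict: "time": time; "joint_positions": joint angles; "dq": joint speeds; "tau": joint torques, N m; "tool_pos": TCP position; "tcp_rot": TCP orientation; "contact_force": force on the tool from outside, world axes, zero at the start; "moment": the same for the moment, N m; "grip_width": finger opening in mm; "finger_force": force on a finger pad.
Only numpy, scipy, OpenCV 4.12 (cv2) and the standard library are available. Lean on these libraries where they do the work, as an engineer would, in place of code of your own. Each camera call takes 0.05 s, during which the arm holds its last target. There are 200 camera calls.

TASK

Lift the steel sample canister by its hoop handle off the bench warmer and set it down gently, upright, in the shallow round dish on the bench. Then fold its handle all the way down to one side and, after that, press its lid fully home. Leave the other things on the bench where they are.

Things in the scene. Friction and masses are not known exactly. Their poses are not given: they have to be found in the camera images.
- canister: Round plain steel canister, 90 mm across, with a hinged hoop handle and a push-on lid; about 0.45 kg in all. Origin: centre of its underside; z up, its y axis runs along the handle's hinge. Its body is 74 mm high; above that a black rubber neck (80 mm across) shows under the lid until the lid is pressed home. It starts on the warmer, standing inside the collar.
- bail (a joint): Hinge of the hoop handle, rad: 0 upright over the lid, positive leaning to the canister's +x, negative to its -x, stops at +-1.6 (folded down, level beside the canister). Axis: the canister's y, 60 mm above its underside. Near upright it stays where it is left; beyond about 0.7 rad it falls over by its own weight. A sideways push of under 1 N folds it.
- bail_grip (a point): Middle of the handle's grip: a straight black bar 14 mm thick and 56 mm long, parallel to the canister's y axis, 92 mm from the hinge (152 mm above the canister's underside when upright). Steel wire legs 7 mm thick run down at 56 mm either side of the centre. Upright, the gap between the grip's underside and the raised lid is 39 mm.
- lid (a joint): How far the lid is pushed down, m: 0 fully raised, 0.010 fully home (hard stop). It starts raised (0 to 0.002), needs a push of about 8 N along the canister's axis to move, and stays where it is left.
- lid_top (a point): Centre of the top of the lid's black boss (40 mm across, 6 mm high) on the flat steel lid (89 mm across). 106 mm above the canister's underside when the lid is raised, 96 mm when home.
- warmer: White bench warmer, fixed, 150 x 150 x 56 mm, with a round collar on top. Origin: centre of its underside on the bench.
- warmer_seat (a point): Centre of the warmer's round seat, 60 mm above the bench, on which the canister stands; the collar round it has an inner diameter of 106 mm and rises 8 mm above the seat.
- dish: Shallow round metal dish, fixed to the bench, 160 mm across, 12 mm high, wall 3 mm. Origin: centre of its underside.
- dish_floor (a point): Centre of the dish's flat floor, 4 mm above the bench; the floor is about 146 mm across.
- reagent_bottle: White plastic bottle, 68 mm across, 150 mm high (bystander). Origin: centre of its underside.
- specimen_jar: Clear jar with a screw cap, 60 mm across, 70 mm high (bystander). Origin: centre of its underside.
- amber_bottle: Amber glass bottle, 60 mm across, 120 mm high (bystander). Origin: centre of its underside.
- small_pot: Small steel pot with a black knob on its lid and no hoop handle, 72 mm across, 50 mm high (bystander). Origin: centre of its underside.
- tip_box: Blue closed box of pipette tips, 85 x 120 x 55 mm (bystander). Origin: centre of its underside.
- beaker: Glass beaker, 76 mm across, 90 mm high (bystander). Origin: centre of its underside.
Things that resemble listed ones, but are neither listed nor needed, are in the scene too. What is shaped like the canister but blue is not meant. Leave any red look-alike of the warmer alone.

How it is judged (in metres and radians):
On the way, in this order (a step that is already met when the one before it is completed fails the run):
1. the canister is lifted clear of the warmer (z of canister in the frame of warmer_seat above 0.015 m and contact force between canister and warmer below 0.1 N), for 0.1 s.
2. the canister stands upright in the dish (horizontal distance between canister and dish_floor below 0.034 m and z of canister in the frame of dish_floor below 0.004 m and angle between canister's own z axis and vertical below 0.06 rad and linear speed of canister below 0.03 m/s), for 0.2 s.
3. its handle is folded down to one side ((value of joint bail above 1.25 rad or value of joint bail below -1.25 rad)), for 0.2 s.
4. its lid is pressed fully home (value of joint lid above 0.0085 m), for 0.1 s.
At the end, for the whole second after the job is handed in: The canister stands at rest on the floor of the dish (centre within 34 mm of the dish's centre, underside within 4 mm of its floor, tilt under 0.06 rad), its handle folded down to either side (beyond 1.25 rad) and its lid pressed in at least 8.5 of 10 mm (horizontal distance between canister and dish_floor below 0.034 m and z of canister in the frame of dish_floor below 0.004 m and angle between canister's own z axis and vertical below 0.06 rad and linear speed of canister below 0.02 m/s and (value of joint bail above 1.25 rad or value of joint bail below -1.25 rad) and value of joint lid above 0.0085 m); the robot touches nothing.
It fails at once if the canister tipped by more than 0.6 rad (angle between canister's own z axis and vertical above 0.6 rad).
It fails at once if the canister dropped or thumped into the dish (faster than 0.4 m/s within 25 mm of its floor) (horizontal distance between canister and dish_floor below 0.1 m and z of canister in the frame of dish_floor below 0.025 m and linear speed of canister above 0.4 m/s).
It fails at once if a bystander moved by more than 30 mm or knocked over (distance of any of reagent_bottle, specimen_jar, amber_bottle, small_pot, tip_box, beaker from where it was at the start of the episode above 0.03 m or angle between any of reagent_bottle, specimen_jar, amber_bottle, small_pot, tip_box, beaker's own z axis and vertical above 0.5 rad).
It also fails if it takes over 54 s, if anything falls off the work surface, if the arm or the gripper's body presses on something with over 40 N, if the wrist force passes 120 N, or if a joint passes its speed limit or range.

## Working session

There is one attempt and no reset: what is moved stays moved. The work goes in short steps, Python scripts to look and compute and a shell command to move; the robot and the scene stay as the last step left them, time stands still between calls to the robot, and variables do not carry over. Pictures are saved under pics/ and viewed, at most 10 in all, crops included, and the job is handed in when it is done.

```bash
mkdir -p pics; cat > h.py <<'E'
from plant import *
import numpy as np, cv2
def ray(p,uv):
    n=cv2.undistortPoints(np.array([[uv]],float),np.array(p["intrinsics"],float),np.array(p["distortion"],float))[0,0]
    T=np.array(p["pose"],float); d=T[:3,:3]@np.array([n[0],n[1],1]); return T[:3,3],d
def at_z(p,uv,z):
    o,d=ray(p,uv); return o+d*(z-o[2])/d[2]
def tri(p1,a,p2,b):
    o1,d1=ray(p1,a);o2,d2=ray(p2,b);d1/=np.linalg.norm(d1);d2/=np.linalg.norm(d2)
    s=np.linalg.lstsq(np.c_[d1,-d2],o2-o1,rcond=None)[0]
    A=o1+s[0]*d1;B=o2+s[1]*d2; return (A+B)/2,np.linalg.norm(A-B)
def proj(p,X):
    T=np.linalg.inv(np.array(p["pose"],float)); 
    r,_=cv2.Rodrigues(T[:3,:3]); return cv2.projectPoints(np.array([X],float),r,T[:3,3],np.array(p["intrinsics"],float),np.array(p["distortion"],float))[0][0,0]
def save(p,n,s=1):
    im=cv2.cvtColor(p["color"],cv2.COLOR_RGB2BGR); cv2.imwrite("pics/"+n,cv2.resize(im,None,fx=1.5,fy=1.5))
E
python3 - <<'E'
from h import *
np.set_printoptions(precision=1,suppress=True)
S=capture("scene");T=capture("top")
save(S,"s0.png");save(T,"t0.png")
print(np.array(S["pose"])[:3,3],np.array(T["pose"])[:3,3])
for n,z in [("canister",60),("bail_grip",212),("lid_top",166),("warmer_seat",60),("dish_floor",4),("warmer",0),("dish",0)]:
    for P,k in((S,"S"),(T,"T")):
        for d in tip_of(P,n)[:4]: print(n,k,np.array(d["centre"]),round(d["conf"],2),at_z(P,d["centre"],z))
for n in ["reagent_bottle","specimen_jar","amber_bottle","small_pot","tip_box","beaker"]:
    for d in tip_of(T,n)[:2]: print(n,round(d["conf"],2),at_z(T,d["centre"],0))
print(get_obs())
E
```

```text
[ 953.3 -439.2 1157.5] [ 245.4   -7.5 1151.4]
canister S [318.6 192.4] 0.95 [579.2 155.4  60. ]
canister S [296.3 157.7] 0.83 [438.8 196.   60. ]
canister S [219.6 241. ] 0.35 [ 505.9 -177.5   60. ]
canister T [194.1 169.7] 0.76 [579.4 167.8  60. ]
canister T [177.3 227.6] 0.71 [391.3 211.3  60. ]
bail_grip S [322.2 160.8] 0.67 [565.4 155.4 212. ]
bail_grip S [297.4 129.8] 0.53 [439.5 181.7 212. ]
bail_grip T [168.  218.3] 0.68 [395.8 207.2 212. ]
bail_grip T [187.9 158.1] 0.44 [566.5 162.3 212. ]
lid_top S [322.9 174.9] 0.92 [582.4 149.7 166. ]
lid_top S [296.9 136.6] 0.71 [432.8 191.8 166. ]
lid_top T [167.9 216.4] 0.7 [408.6 218.3 166. ]
lid_top T [194.4 156.5] 0.67 [587.4 151.8 166. ]
lid_top T [196.  167.8] 0.18 [552.8 145.5 166. ]
warmer_seat S [286.1  97.5] 0.66 [221.8 357.3  60. ]
warmer_seat S [319.2 191.7] 0.55 [578.7 158.6  60. ]
warmer_seat S [319.1 190.3] 0.16 [574.9 162.1  60. ]
warmer_seat T [192.6 169.1] 0.89 [581.4 172.8  60. ]
warmer_seat T [126.5 285.9] 0.67 [215.2 352.4  60. ]
dish_floor S [219.7 240.8] 0.57 [ 482.7 -163.5    4. ]
dish_floor T [294.1 198.7] 0.73 [
[... 356 characters left out ...]
]
dish T [194.2 168.8] 0.18 [601.  177.3   0. ]
reagent_bottle 0.89 [446.3 453.4   0. ]
specimen_jar 0.63 [714.4  -8.1   0. ]
specimen_jar 0.15 [ 639.2 -392.3    0. ]
amber_bottle 0.88 [ 646.8 -395.2    0. ]
small_pot 0.61 [472.9   1.    0. ]
tip_box 0.91 [ 399.8 -428.9    0. ]
beaker 0.86 [687.8 389.6   0. ]
{'time': 1.1, 'joint_positions': array([ 1.2,  0.3,  1.5, -0. ,  1.3, -0.1]), 'dq': array([-0.,  0.,  0.,  0.,  0.,  0.]), 'tau': array([ -0. , -43.1, -24.4,   0.1,   0. ,  -0. ]), 'tool_pos': array([124.2, 510.1, 404.7]), 'tcp_rot': array([3.1, 0. , 2.9]), 'contact_force': array([-0.3,  0. ,  0.2]), 'moment': array([-0.,  0., -0.]), 'finger_force': 0.0, 'grip_width': 91.63941047375705}
```

View pics/s0.png

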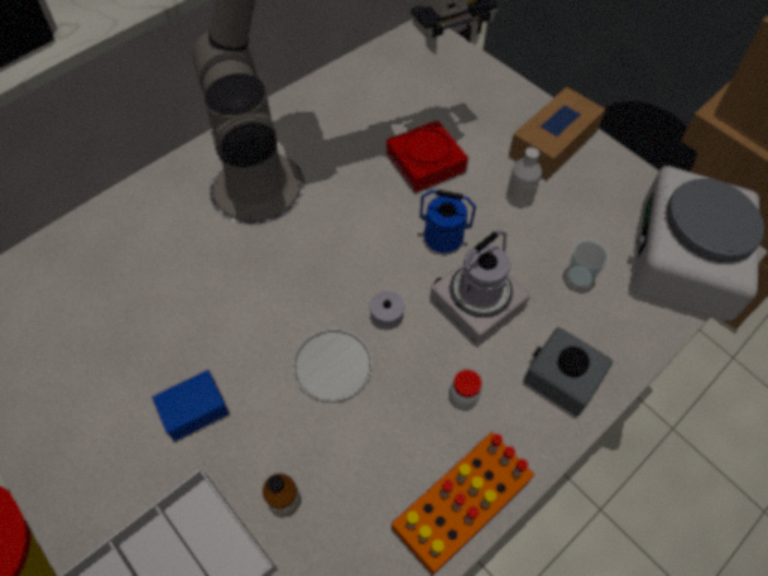

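View pics/t0.png

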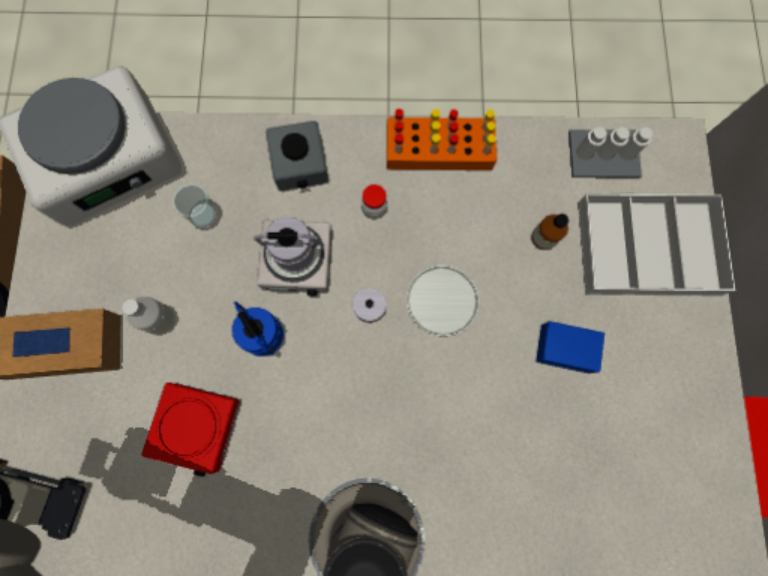

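```bash
python3 - <<'E'
from h import *
S=capture("scene");T=capture("top")
c=lambda p,x,y:cv2.resize(cv2.cvtColor(p["color"],cv2.COLOR_RGB2BGR)[y:y+64,x:x+64],(400,400),interpolation=cv2.INTER_CUBIC)
cv2.imwrite("pics/c1.png",np.hstack([c(S,290,145),c(T,160,130)]))
E
```

```text
(no output)
```

View pics/c1.png

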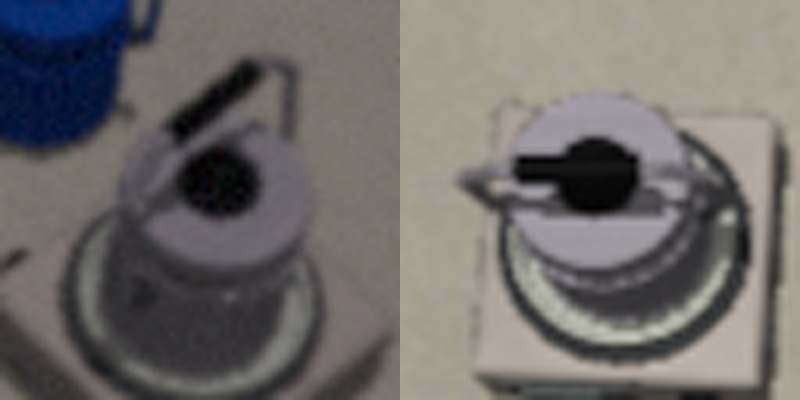

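The left crop (scene) shows the steel canister's grip running from crop (180,133) to (253,68), with the boss at (219,181). In the right crop (top) the grip runs from (518,168) to about (636,165), with the boss at (598,175).

```bash
python3 - <<'E'
from h import *
np.set_printoptions(precision=1,suppress=True)
S=capture("scene");T=capture("top")
s=lambda x,y:(290+x/6.25-.5,145+y/6.25-.5); t=lambda x,y:(160+(x-400)/6.25-.5,130+y/6.25-.5)
A=tri(S,s(180,133),T,t(518,168));B=tri(S,s(253,68),T,t(636,165));A2=tri(S,s(253,68),T,t(518,168));B2=tri(S,s(180,133),T,t(636,165))
print(A,B,A2,B2)
print("boss",tri(S,s(219,181),T,t(598,175)))
print("lid net",tri(S,tip_of(S,"lid_top")[0]["centre"],T,(194.4,156.5)))
print("grip net",tri(S,(322.2,160.8),T,(187.9,158.1)))
for X in ([580,163,60],): print(proj(S,X),proj(T,X))
# seat ellipse / collar outer: top
print("collar T", [at_z(T,t(x,y),68) for x,y in((503,230),(748,230),(622,360))])
o=get_obs();print(o["time"],o["tool_pos"],o["tcp_rot"])
E
```

```text
(array([567.1, 173.6, 187.2]), np.float64(45.85117406001869)) (array([573.1, 146.3, 245. ]), np.float64(35.63899235509573)) (array([568.8, 186.4, 214.8]), np.float64(4.79613818591164)) (array([571.6, 134.8, 214.5]), np.float64(2.8887896608474217))
boss (array([582.9, 159.2, 166. ]), np.float64(4.406688773602554))
lid net (array([588.2, 156.7, 178.2]), np.float64(16.23322083563893))
grip net (array([565.5, 160. , 209.6]), np.float64(6.136871671144104))
[320.5 191.2] [195.6 169.5]
collar T [array([587.6, 225.1,  68. ]), array([589.2,  99.5,  68. ]), array([519.5, 161. ,  68. ])]
1.35 [124.2 510.1 404.7] [3.1 0.  2.9]
```

```bash
cat >> h.py <<'E'
from scipy.spatial.transform import Rotation as Ro
def rel(x,y,z,yaw):
    o=get_obs();R=Ro.from_euler("xyz",o["tcp_rot"]).as_matrix()
    d=R.T@(np.array([x,y,z])-o["tool_pos"])/1000; s=-(yaw-o["tcp_rot"][2]);s=(s+np.pi)%(2*np.pi)-np.pi
    print("shift",d.round(4),"spin",round(s,3),"t",o["time"],"pos",o["tool_pos"].round(1),"rot",np.round(o["tcp_rot"],3))
E
python3 -c "
from h import *
rel(570,160.5,440,1.625)"
```

```text
shift [-0.5159 -0.2342 -0.0353] spin 1.278 t 1.35 pos [124.2 510.1 404.7] rot [3.142 0.    2.903]
```

```bash
python3 -m inch '[[-0.02,-0.01,-0.03,0.12,1],[-0.056,-0.026,-0.035,0.24,1],[-0.092,-0.042,-0.035,0.36,1],[-0.128,-0.058,-0.035,0.48,1],[-0.164,-0.074,-0.035,0.6,1],[-0.2,-0.09,-0.035,0.72,1],[-0.236,-0.107,-0.035,0.84,1],[-0.272,-0.123,-0.035,0.96,1]]'; python3 -c "
from h import *
rel(570,160.5,440,1.625)"
```

```text
time: 2.02
tool_pos: [360.5, 324.7, 439.9]
tcp_rot: [3.141, -0.0, 1.937]
contact_force: [0.3, 0.5, 0.6]
grip_width: 91.8
finger_force: 0.0
shift [-0.2284  0.1368 -0.    ] spin 0.312 t 2.0167 pos [360.5 324.7 439.9] rot [ 3.141 -0.     1.937]
```

```bash
python3 -m inch '[[-0.034,0.020,0,0.1,1],[-0.068,0.041,0,0.2,1],[-0.102,0.061,0,0.3,1],[-0.136,0.082,0,0.312,1],[-0.17,0.102,0,0.312,1],[-0.204,0.122,0,0.312,1],[-0.228,0.137,0,0.312,1],[-0.228,0.137,0,0.312,1]]'; python3 - <<'E'
from h import *
np.set_printoptions(precision=1,suppress=True)
rel(570,160.5,369,1.625)
S=capture("scene");T=capture("top")
c=lambda p,x,y:cv2.resize(cv2.cvtColor(p["color"],cv2.COLOR_RGB2BGR)[y:y+96,x:x+96],(400,400),interpolation=cv2.INTER_CUBIC)
cv2.imwrite("pics/c2.png",np.hstack([c(S,270,110),c(T,140,110)]))
E
```

```text
time: 2.68
tool_pos: [573.3, 159.9, 438.7]
tcp_rot: [3.141, 0.001, 1.626]
contact_force: [-0.8, -1.3, 0.1]
grip_width: 91.7
finger_force: 0.0
shift [ 0.  -0.   0.1] spin 0.001 t 2.6833 pos [573.3 159.9 438.7] rot [3.1 0.  1.6]
```

View pics/c2.png

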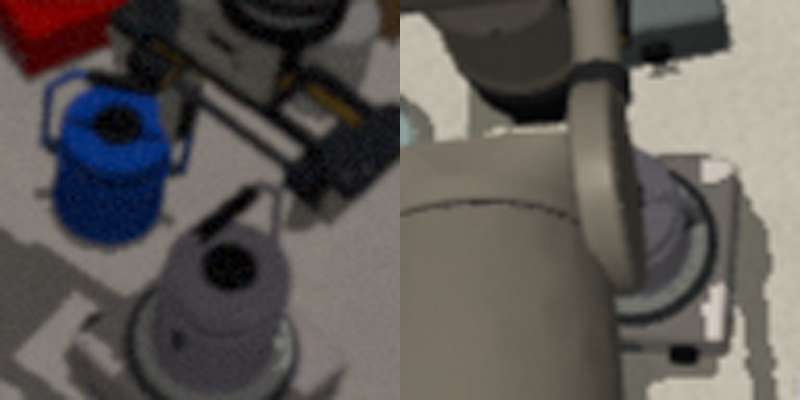

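The left crop shows the gripper above the upright grip, which sits at crop (230,210). The top view is blocked by the arm. I'll descend next.

```bash
python3 -m inch '[[0,0,0.015,0,1],[0,0,0.035,0,1],[0,0,0.055,0,1],[0,0,0.068,0,1],[0,0,0.071,0,1],[0,0,0.071,0,0.5],[0,0,0.071,0,0],[0,0,0.071,0,0]]';python3 -m inch '[[0,0,0,0,0],[0,0,0,0,0],[0,0,0,0,0],[0,0,0,0,0],[0,0,0,0,0]]'; python3 - <<'E'
from h import *
S=capture("scene")
c=lambda p,x,y:cv2.resize(cv2.cvtColor(p["color"],cv2.COLOR_RGB2BGR)[y:y+96,x:x+96],(500,500),interpolation=cv2.INTER_CUBIC)
cv2.imwrite("pics/c3.png",c(S,270,120)); rel(570,160.5,369,1.625)
E
```

```text
time: 3.45
tool_pos: [569.8, 164.2, 370.2]
tcp_rot: [3.139, -0.0, 1.631]
contact_force: [-0.1, 0.2, 0.2]
grip_width: 76.8
finger_force: 0.0
time: 3.87
tool_pos: [569.9, 163.6, 368.9]
tcp_rot: [3.141, -0.0, 1.631]
contact_force: [0.2, -0.3, 0.3]
grip_width: 43.2
finger_force: 0.0
shift [-0.0031 -0.     -0.0002] spin 0.006 t 3.9167 pos [569.9 163.6 368.8] rot [ 3.142 -0.     1.631]
```

View pics/c3.png

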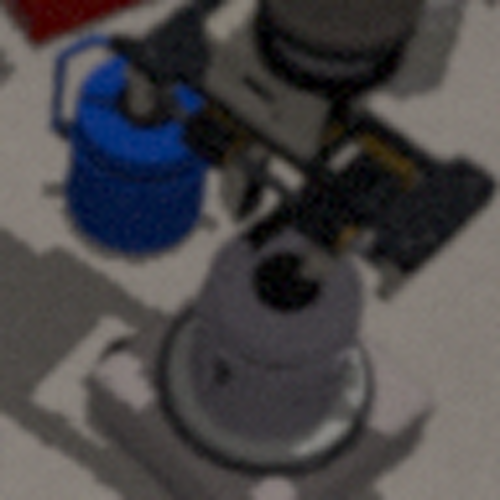

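The fingers straddle the black grip at crop (285,220) and are still closing.

```bash
python3 -m inch '[[0,0,0,0,0],[0,0,0,0,0],[0,0,0,0,0],[0,0,0,0,0],[0,0,0,0,0],[0,0,0,0,0],[0,0,0,0,0]]'
```

```text
time: 4.5
tool_pos: [569.9, 163.6, 368.7]
tcp_rot: [3.142, -0.0, 1.631]
contact_force: [0.0, -1.4, 0.2]
grip_width: 13.1
finger_force: 29.8
```

```bash
python3 -m inch '[[0,0.004,0,0,0],[0,0.008,0,0,0],[0,0.011,0,0,0],[0,0.011,-0.003,0,0],[0,0.011,-0.008,0,0],[0,0.011,-0.014,0,0],[0,0.011,-0.022,0,0],[0,0.011,-0.03,0,0]]';python3 -m inch '[[0,0,-0.015,0,0],[0,0,-0.03,0,0],[0,0,-0.045,0,0],[0,0,-0.06,0,0],[0,0,-0.07,0,0],[0,0,-0.07,0,0],[0,0,-0.07,0,0]]'; python3 - <<'E'
from h import *
S=capture("scene");T=capture("top")
im=lambda p:cv2.resize(cv2.cvtColor(p["color"],cv2.COLOR_RGB2BGR),(400,300))
c=cv2.resize(cv2.cvtColor(S["color"],cv2.COLOR_RGB2BGR)[110:230,260:380],(500,500),interpolation=cv2.INTER_CUBIC)
cv2.imwrite("pics/c4.png",c)
for p in(S,T):
  for d in tip_of(p,"dish_floor")[:2]: print(d["conf"],at_z(p,d["centre"],4))
  for d in trace(p,"dish")[:2]:
    m=d["pixels"].astype(np.uint8);cs=max(cv2.findContours(m,0,1)[0],key=len)
    if len(cs)>5: e=cv2.fitEllipse(cs); print("ell",e,at_z(p,e[0],12))
rel(500,-165,470,1.57)
E
```

```text
time: 5.17
tool_pos: [580.9, 164.4, 399.3]
tcp_rot: [-3.142, -0.0, 1.631]
contact_force: [-0.6, -0.0, -3.7]
grip_width: 13.2
finger_force: 30.0
time: 5.75
tool_pos: [580.7, 164.3, 469.1]
tcp_rot: [3.14, -0.0, 1.631]
contact_force: [-0.2, 0.7, -4.4]
grip_width: 13.0
finger_force: 30.0
0.61 [ 485.72651924 -165.14933461    4.        ]
0.44 [ 490.0358345  -164.74579577    4.        ]
ell ((220.8289031982422, 242.86062622070312), (48.34010696411133, 52.55259704589844), 78.70562744140625) [ 493.51929708 -167.14242156   12.        ]
0.71 [ 505.27776207 -165.01871685    4.        ]
ell ((295.0975341796875, 200.1649932861328), (45.95026397705078, 48.34792709350586), 119.40078735351562) [ 493.06983924 -162.71887945   12.        ]
shift [-0.3239 -0.1005 -0.002 ] spin 0.061 t 6.05 pos [580.8 164.3 467.9] rot [-3.14   0.     1.631]
```

View pics/c4.png

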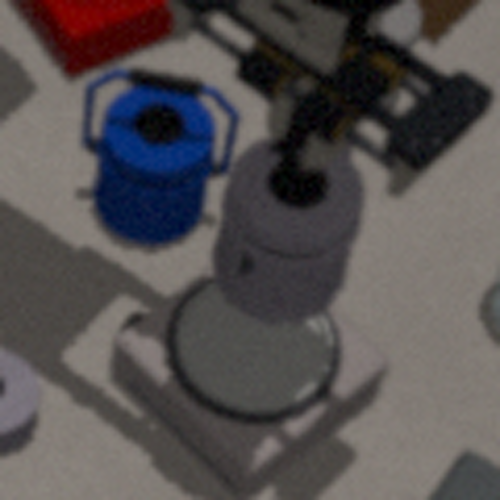

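The canister hangs upright above the empty seat; its underside is at about crop (285,310). Next I'll carry it to the dish at (494,-165).

```bash
python3 -m inch '[[-0.007,-0.002,0,0,0],[-0.02,-0.007,0,0,0],[-0.04,-0.013,0,0,0],[-0.06,-0.02,0,0,0],[-0.08,-0.026,0,0,0],[-0.1,-0.033,0,0,0],[-0.12,-0.04,0,0,0],[-0.14,-0.046,0,0,0]]';python3 -m inch '[[-0.02,-0.007,0,0,0],[-0.04,-0.013,0,0,0],[-0.06,-0.02,0,0,0],[-0.08,-0.027,0,0,0],[-0.1,-0.033,0,0,0],[-0.12,-0.04,0,0,0],[-0.14,-0.047,0,0,0],[-0.155,-0.052,0,0,0]]';python3 -m inch '[[-0.012,-0.004,0,0,0],[-0.02,-0.006,0,0,0],[-0.024,-0.007,0,0,0],[-0.025,-0.008,0,0,0],[-0.025,-0.008,0,0,0],[-0.025,-0.008,0,0,0]]'; python3 -c "
from h import *
rel(494,-161.5,318,1.63)
S=capture('scene')
print(proj(S,[494,-165,110]))
c=cv2.resize(cv2.cvtColor(S['color'],cv2.COLOR_RGB2BGR)[150:280,160:290],(500,500),interpolation=cv2.INTER_CUBIC)
cv2.imwrite('pics/c5.png',c)"
```

```text
time: 6.72
tool_pos: [542.2, 19.8, 468.9]
tcp_rot: [-3.142, 0.0, 1.63]
contact_force: [0.5, -0.8, -4.5]
grip_width: 13.3
finger_force: 30.0
time: 7.38
tool_pos: [499.2, -138.3, 468.9]
tcp_rot: [-3.141, 0.001, 1.629]
contact_force: [0.5, -0.5, -3.9]
grip_width: 13.0
finger_force: 30.0
time: 7.88
tool_pos: [494.3, -160.9, 468.7]
tcp_rot: [3.142, -0.0, 1.632]
contact_force: [0.1, 0.3, -4.8]
grip_width: 13.0
finger_force: 30.0
shift [-0.0007 -0.0003  0.1507] spin 0.002 t 7.8833 pos [ 494.3 -160.9  468.7] rot [ 3.142 -0.     1.632]
[219.15806862 227.85037141]
```

View pics/c5.png

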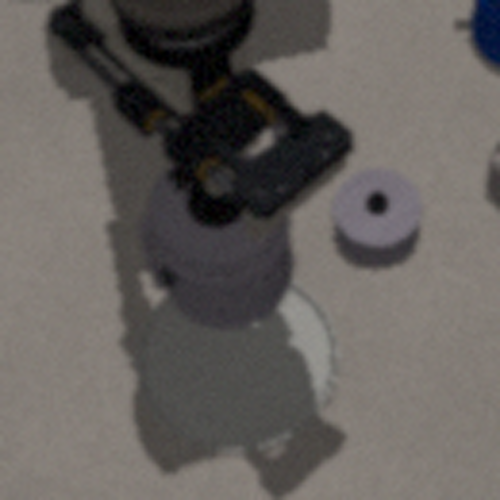

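The canister hangs upright over the dish; its underside is at about crop (235,320), with the dish centred near (240,370). I'll lower it slowly.

```bash
python3 -m inch '[[0,0,0.01,0,0],[0,0,0.03,0,0],[0,0,0.05,0,0],[0,0,0.07,0,0],[0,0,0.09,0,0],[0,0,0.11,0,0],[0,0,0.125,0,0],[0,0,0.135,0,0]]';python3 -m inch '[[0,0,0.004,0,0],[0,0,0.008,0,0],[0,0,0.012,0,0],[0,0,0.015,0,0],[0,0,0.017,0,0],[0,0,0.018,0,0],[0,0,0.018,0,0]]'
```

```text
time: 8.6
tool_pos: [494.1, -160.7, 332.0]
tcp_rot: [-3.14, -0.001, 1.632]
contact_force: [0.7, 0.1, -4.6]
grip_width: 13.2
finger_force: 30.0
time: 9.18
tool_pos: [494.2, -161.5, 315.8]
tcp_rot: [3.141, 0.0, 1.631]
contact_force: [-0.5, -0.1, -3.7]
grip_width: 13.0
finger_force: 30.0
```

```bash
python3 -m inch '[[0,0,0.001,0,0],[0,0,0.002,0,0],[0,0,0.002,0,0],[0,0,0.002,0,0]]';python3 -m inch '[[0,0,0.001,0,0],[0,0,0.0015,0,0],[0,0,0.0015,0,0],[0,0,0.0015,0,0]]'
```

```text
time: 9.52
tool_pos: [494.2, -161.5, 313.7]
tcp_rot: [3.141, -0.0, 1.631]
contact_force: [-0.3, -0.7, -4.0]
grip_width: 13.2
finger_force: 30.0
time: 9.85
tool_pos: [494.4, -161.5, 312.7]
tcp_rot: [3.14, 0.0, 1.631]
contact_force: [-0.1, 0.4, 1.0]
grip_width: 13.1
finger_force: 30.0
```

```bash
python3 -m inch '[[0,0,0,0,0.5],[0,0,0,0,0.5],[0,0,0,0,0.5],[0,0,0,0,0.5],[0,0,0,0,0.5],[0,0,0,0,0.5],[0,0,0.003,0,0.5],[0,0,0.006,0,0.5]]';python3 -m inch '[[0,-0.008,0,0,0.5],[0,-0.016,0,0,0.5],[0,-0.024,0,0,0.5],[0,-0.032,0,0,0.5],[0,-0.040,0,0,0.5],[0,-0.046,0,0,0.5],[0,-0.052,0,0,0.5],[0,-0.058,0,0,0.5]]';python3 -m inch '[[0,-0.006,0,0,0.5],[0,-0.012,0,0,0.5],[0,-0.018,0,0,0.5],[0,-0.024,0,0,0.5],[0,-0.030,0,0,0.5],[0,-0.034,0,0,0.5],[0,-0.034,0,0,0.5],[0,-0.034,0,0,0.5]]'; python3 - <<'E'
from h import *
S=capture('scene')
c=cv2.resize(cv2.cvtColor(S['color'],cv2.COLOR_RGB2BGR)[150:280,160:290],(500,500),interpolation=cv2.INTER_CUBIC)
cv2.imwrite('pics/c6.png',c)
E
```

```text
time: 10.52
tool_pos: [494.2, -161.5, 306.0]
tcp_rot: [3.141, 0.0, 1.631]
contact_force: [-0.9, -0.6, -0.4]
grip_width: 46.0
finger_force: 0.0
time: 11.18
tool_pos: [435.7, -165.0, 306.4]
tcp_rot: [3.141, 0.0, 1.631]
contact_force: [-0.0, 1.1, 0.1]
grip_width: 46.2
finger_force: 0.0
time: 11.85
tool_pos: [402.3, -167.1, 306.3]
tcp_rot: [3.141, 0.0, 1.63]
contact_force: [-0.3, 0.8, 0.5]
grip_width: 45.8
finger_force: 0.0
```

View pics/c6.png

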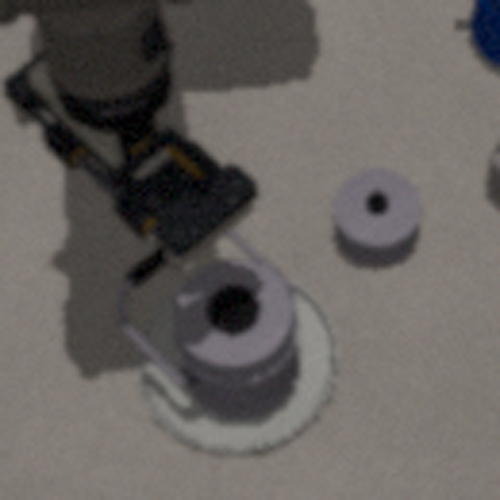

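The handle is folded down towards -x, with the grip at crop (148,265). The canister stands in the dish, with its boss at crop (234,308).

```bash
python3 -m inch '[[0,0,-0.01,0,0],[0,0,-0.025,0,0],[0,0,-0.025,0,0],[0,0,-0.025,0,0],[0,0,-0.025,0,0],[0,0,-0.025,0,0],[0,0,-0.025,0,0]]'; python3 - <<'E'
from h import *
S=capture('scene');T=capture('top')
b=at_z(S,(220.3,229.6),110);print(b)
for p in(S,T):
  for d in tip_of(p,"lid_top")[:3]: print(d["conf"],d["centre"],at_z(p,d["centre"],110))
rel(b[0],b[1],332,1.63)
E
```

```text
time: 12.48
tool_pos: [402.3, -166.9, 330.6]
tcp_rot: [-3.141, -0.001, 1.631]
contact_force: [-0.8, -0.3, 0.6]
grip_width: 4.0
finger_force: 0.0
[ 500.34940855 -166.01873039  110.        ]
0.72 [293.0, 135.1] [390.65692389 222.30446375 110.        ]
0.63 [219.8, 230.8] [ 502.33330214 -169.41185093  110.        ]
0.68 [171.7, 218.1] [412.86687939 219.51468357 110.        ]
0.44 [301.3, 188.2] [ 509.25735486 -168.9693141   110.        ]
shift [-0.0049  0.0979 -0.0011] spin 0.001 t 12.6833 pos [ 402.4 -167.   330.9] rot [-3.141 -0.     1.631]
```

```bash
python3 -m inch '[[0,0.015,0,0,0],[-0.003,0.035,0,0,0],[-0.004,0.055,0,0,0],[-0.005,0.075,0,0,0],[-0.005,0.09,0,0,0],[-0.005,0.096,0,0,0],[-0.005,0.096,0.01,0,0],[-0.005,0.096,0.025,0,0]]';python3 -m inch '[[0,0,0.006,0,0],[0,0,0.012,0,0],[0,0,0.014,0,0],[0,0,0.016,0,0],[0,0,0.018,0,0],[0,0,0.018,0,0]]'
```

```text
time: 13.35
tool_pos: [498.4, -166.2, 306.2]
tcp_rot: [3.14, 0.001, 1.631]
contact_force: [-0.1, -0.3, -0.8]
grip_width: 0.4
finger_force: 0.0
time: 13.85
tool_pos: [498.4, -166.3, 288.2]
tcp_rot: [3.141, 0.0, 1.631]
contact_force: [-0.1, 0.3, 0.0]
grip_width: 0.4
finger_force: 0.0
```

```bash
python3 -m inch '[[0,0,0.002,0,0],[0,0,0.004,0,0],[0,0,0.006,0,0],[0,0,0.007,0,0],[0,0,0.008,0,0],[0,0,0.008,0,0]]';python3 -m inch '[[0,0,0.001,0,0],[0,0,0.002,0,0],[0,0,0.002,0,0]]'
```

```text
time: 14.35
tool_pos: [498.6, -166.3, 281.1]
tcp_rot: [3.14, 0.001, 1.631]
contact_force: [-1.2, -0.7, 4.7]
grip_width: 0.1
finger_force: 2.7
time: 14.6
tool_pos: [498.6, -166.3, 279.1]
tcp_rot: [3.14, 0.001, 1.631]
contact_force: [-0.9, 0.1, 5.3]
grip_width: 0.4
finger_force: 2.9
```

```bash
python3 -m inch '[[0,0,0.001,0,0],[0,0,0.001,0,0],[0,0,0.001,0,0]]';python3 -m inch '[[0,0,0.001,0,0],[0,0,0.001,0,0],[0,0,0.001,0,0]]';python3 -m inch '[[0,0,0.001,0,0],[0,0,0.001,0,0],[0,0,0.001,0,0]]'
```

```text
time: 14.85
tool_pos: [498.6, -166.3, 278.2]
tcp_rot: [3.14, 0.001, 1.631]
contact_force: [-2.0, 0.1, 5.7]
grip_width: 0.2
finger_force: 3.3
time: 15.1
tool_pos: [498.6, -166.3, 278.1]
tcp_rot: [3.14, 0.001, 1.631]
contact_force: [-4.8, 1.6, 14.1]
grip_width: 0.4
finger_force: 7.0
time: 15.35
tool_pos: [498.5, -166.2, 278.0]
tcp_rot: [3.139, 0.002, 1.631]
contact_force: [-6.8, 2.7, 21.3]
grip_width: -0.1
finger_force: 10.7
```

The arm reached a hard stop at TCP z = 278, which matches the lid being home. I'll retreat and check.

```bash
python3 -m inch '[[0,0,-0.004,0,0],[0,0,-0.02,0,0],[0,0,-0.045,0,0],[0,0,-0.075,0,0],[0,0,-0.11,0,0],[0,0,-0.15,0,0],[0,0,-0.17,0,0],[0,0,-0.17,0,0]]';python3 -m inch '[[0.03,0,0,0,0],[0.065,0,0,0,0],[0.1,0,0,0,0],[0.135,0,0,0,0],[0.17,0,0,0,0],[0.2,0,0,0,0],[0.2,0,0,0,0],[0.2,0,0,0,0]]'; python3 - <<'E'
from h import *
S=capture('scene');T=capture('top')
c=lambda p,x,y:cv2.resize(cv2.cvtColor(p["color"],cv2.COLOR_RGB2BGR)[y:y+100,x:x+100],(400,400),interpolation=cv2.INTER_CUBIC)
cv2.imwrite('pics/c7.png',np.hstack([c(S,170,190),c(T,245,150)]))
E
```

```text
time: 16.02
tool_pos: [498.9, -166.3, 450.7]
tcp_rot: [3.132, 0.005, 1.631]
contact_force: [-0.4, 0.2, 0.5]
grip_width: 0.2
finger_force: 0.0
time: 16.68
tool_pos: [486.2, 34.7, 444.6]
tcp_rot: [-3.141, -0.0, 1.634]
contact_force: [-0.0, 0.0, -0.0]
grip_width: 0.3
finger_force: 0.0
```

View pics/c7.png

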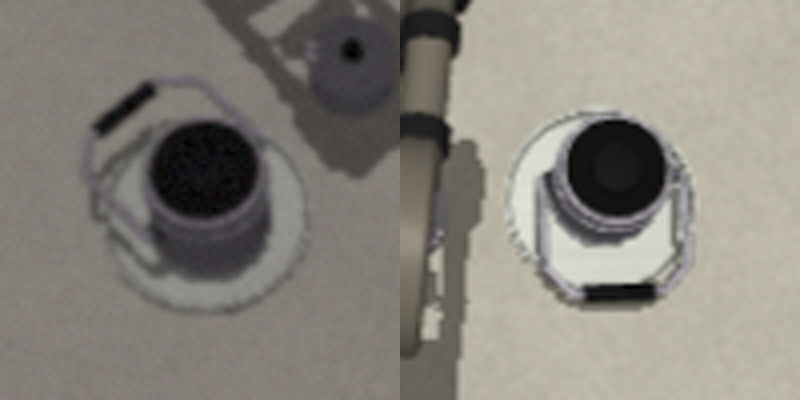

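The canister stands upright in the dish with its handle folded. The lid is home: the top reads black at crop (205,170) and (617,165). One quick position check before handing in.

```bash
python3 - <<'E'
from h import *
S=capture('scene');T=capture('top')
s=(170+204/4-.5,190+169/4-.5);t=(245+217/4-.5,150+165/4-.5)
print(tri(S,s,T,t),at_z(S,s,96),at_z(T,t,96))
ds=at_z(S,(170+207/4-.5,190+214/4-.5),12);dt=at_z(T,(245+200/4-.5,150+198/4-.5),12);print(ds,dt)
E
```

```text
(array([ 502.54933765, -164.81264362,   99.08435455]), np.float64(5.065353011396481)) [ 499.92684533 -166.18995929   96.        ] [ 504.61239432 -163.09709871   96.        ]
[ 494.70601765 -166.47816961   12.        ] [ 496.98894189 -160.81830975   12.        ]
```

The canister is about 7 mm from the dish centre, inside the 34 mm limit.

```bash
python3 -c "
from plant import *
print(close_job())"
```

```text
the job is handed in; nothing more can be done
None
```

The job is handed in (no verdict returned): by the last pictures and measurements, the canister stands upright in the dish about 7 mm off centre, its handle folded to -x, its lid pressed to the hard stop, and nothing else touched.

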